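Set the stopcock and hold the suction plunger at its mark

ROBOT

A 6-joint arm with a two-finger parallel gripper is mounted at the origin on a cart in front of the work surface, level with it; the furniture and walls round the work are solid. World frame = base frame: x ahead of the robot, y to its left, z up, the work surface at z = 0. Lengths are in mm, angles in rad, forces in N, time in s.
With the tool pointing down it reaches from about 350 to 775 mm from the base axis. Payload 5.5 kg.
Tool frame: the origin (TCP) lies at the very end of the fingers, on their centre line; the grasp point (between the pads) lies 19 mm behind it (pinch_z is the distance from the TCP to the grasp point, in mm); z points along the fingers, y is the direction in which the jaws open and shut (so a half turn about z gives the same grasp; the last joint's range is limited). The gripper opens to 85 mm and grips with 20 to 120 N. Pads are 22 mm wide; open, the fingers measure 114 mm over their backs; the gripper's body (76 mm by 85 mm) begins 54 mm behind the grasp point. The pads swing forward as they close: fully open they stand 13 mm farther back than shut.
Start: joints at [-1.307, 0.313, 0.046, 1.304, 0, 1.431], TCP at [225.926, -528.8, 231.323] pointing down, gripper open.
Joint ranges: [-2.76, 2.76], [-0.86, 1.69], [-1.03, 1.26], [-2.2, 2.34], [-1.47, 1.5], [-3.14, 3.14]. Speed limits (rad/s): [2.57, 2.57, 3.14, 3.14, 3.14, 3.14].

INTERFACE

Orientations are given as a rotation vector (axis times angle).
In Python, from station import move_pose, servo_line, set_joints, gripper_to, wait, inverse_kinematics, get_state, snapshot, MotionError, job_done, outline_of, place_of, pinch_z gives the robot as it stands. Calls block until the motion is done:
- move_pose(position, orientation): joint-space move of the TCP to a pose.
- servo_line(position, max_speed=150, attitude=None, stop_force=None): straight line of the TCP; attitude=None keeps the orientation; max_speed is the mean speed in mm/s. With stop_force (N) it stops when the force on the tool has changed by that much, and returns True; else False.
- set_joints(angles): joint-space move.
- gripper_to(opening, effort=None): finger opening in mm; effort is the grip in N (None keeps the last); returns when the fingers have stopped.
- wait(seconds).
- inverse_kinematics(position, orientation): joint angles nearest the present ones, or None.
- get_state(): the state.
- snapshot(name): name is "side" or "top"; returns a dict with "color" (480x640x3 uint8, red, green, blue), "range_z" (480x640 float32, mm along the optical axis (not along the pixel's ray), 0 where there is no reading), "intrinsics" (3x3 intrinsics, pixels), "T" (4x4, takes a point from camera to world coordinates). Camera axes: x right, y up, looking along -z (the intrinsics and any distortion apply to the point x, -y, -z); pixel columns grow to the right and rows downward; lengths in mm; the calibration is good to about 2 mm. A picture is of the moment at which its call begins.
A pose or a line that the arm cannot do raises MotionError and nothing moves.
- job_done(): hands the job in, once; it reports no verdict.
Trained networks look in a picture, given as the dict that the camera call returned (one of the last four; its "shot" number tells which), for a name from the list of things; names that differ only in an ending like _2 or _b are one class to them, and where a whole thing is asked for, a point or a joint stands for the part that bears it (a point fixed in the world has none). Each returns a list of dicts, best first, with "score" (0 to 1); they miss things now and then, are a little off and sometimes report something else, mostly with a low value. They report only what shows in the picture. A call takes as long as a camera call.
- outline_of(picture, query): "pixels" (480x640 bool, what is visible of it) and "bbox" ([left, top, right, bottom] in pixels, round what is visible of it).
- place_of(picture, query): "uv" ([column, row] in pixels: a listed point, or the origin of a listed thing).
The state is a dict: "time": time; "joint_positions": joint angles; "joint_velocities": joint speeds; "tau": joint torques, N m; "tcp_pos": TCP position; "tcp_rot": TCP orientation; "wrist_force": force on the tool from outside, world axes, zero at the start; "moment": the same for the moment, N m; "width": finger opening in mm.
Only numpy, scipy, OpenCV 4.12 (cv2) and the standard library are available. Lean on these libraries where they do the work, as an engineer would, in place of code of your own. Each camera call takes 0.05 s, during which the arm holds its last target.

TASK

Put gentle suction on the cartridge manifold so that air dries its cartridges: first turn the stopcock handle to half open (45 degrees on its dial), and only then pull the spring-return plunger out by its upright grip until its pointer is level with the set mark on the scale. Finish while still holding the plunger at the mark, because the spring draws it back in the moment it is let go. Leave the set mark where it is clamped, and the two cups and the timer where they stand.

Things in the scene. Friction and masses are not known exactly. Their poses are not given: they have to be found in the camera images.
- station: fixed suction station; origin on the worktop, x away from its front, y to the left seen from the front. A clear syringe lies along y (axis x 8, z 46 mm, 34 thick, y -89 to 50), stopcock at its +y end, white scale bar near the -y end; behind, a clear box with white lid and 8 upright cartridges (x 73 to 173, y 5 to 185 mm, tops at z 148). Apart from these and the two grips nothing is above z 75 mm
- valve (a joint): angle of the stopcock handle, rad: 0 shut (its nose points to the station's -x, across the pipe), growing counterclockwise seen from above; pi/4 half open; pi/2 fully open (nose to the station's -y, along the pipe). Friction of about 0.06 N m keeps it where it is left. White dial under it: a tick every 15 degrees, long ones at 0, 45 and 90
- valve_grip (a point): grip point of the stopcock handle, on its vertical turning axis, 99 mm above the worktop. The handle is a black upright blade 40 mm long, 10 mm thick, from 76 to 114 mm above the worktop; the dial below it (62 mm across) tops at 69 mm. The point turns with the handle: x axis along the blade, -x the end under which a thin pointed nose sticks out over the dial to 28 mm from the axis
- plunger (a joint): how far the plunger is pulled out, m: 0 home (where the spring holds it), end stop at 0.080. It slides straight along the station's -y. The spring pulls it back with about 5 N at home and 1 N more per 10 mm; it never stays out by itself
- plunger_grip (a point): grip point of the plunger's upright grip, 104 mm above the worktop: a grey plate 44 mm wide along the station's x, 14 mm thick along its y (the pull line), top at 122 mm, rising from a wider block whose top is at 60 mm. At home the syringe's flange (top at 69 mm) stands 22 mm from the plate on its +y side. Axes as the station's
- pointer_tip (a point): tip of the small steel pointer that moves with the plunger beside the white scale bar, 62.5 mm above the worktop. Axes as the station's
- mark_tip (a point): tip of the set mark, a small steel clip with a thumbscrew (top at 74 mm) clamped on the scale bar, facing the pointer, 62.5 mm above the worktop. The plunger is at the mark when pointer_tip and mark_tip have the same station y; the mark lies on the -y side of the resting pointer. Axes as the station's
- set_mark (a joint): position of the set mark along the scale, m: the value of plunger at which the pointer is level with the mark. It is clamped and must not be shifted
- red_cup: loose specimen cup with a dark red lid, 53 mm across, 59 mm tall, standing behind the plunger; origin under its centre; leave alone
- timer: loose white bench timer, 62 x 62 x 22 mm, lying behind the syringe; origin under its centre; leave alone
- white_cup: loose specimen cup with a white lid, 53 mm across, 59 mm tall, standing left of the stopcock; origin under its centre; leave alone

How it is judged:
By the outcome, as a careful person would: the job done as asked, in the order asked, and still so for the second after the job is handed in, while the arm keeps its last pose, push and grip.
It also fails if it takes over 48 s, if anything falls off the work surface, if the arm or the gripper's body presses on something with over 40 N, if the wrist force passes 120 N, or if a joint passes its speed limit or range.

## Working session

There is one attempt and no reset: what is moved stays moved. The work goes in short steps, each a Python script; the robot and the scene stay as the last script left them, time stands still between calls to the robot, and variables do not carry over. Pictures are saved under pics/ and viewed, and the job is handed in when it is done.

```bash
ls; mkdir -p pics; cat > h.py <<'E'
import numpy as np, cv2
from station import *
def save(s,n): cv2.imwrite('pics/'+n,cv2.cvtColor(s['color'],cv2.COLOR_RGB2BGR))
def ray(s,uv):
    K=s['intrinsics'];T=s['T']
    d=np.array([(uv[0]-K[0,2])/K[0,0],-(uv[1]-K[1,2])/K[1,1],-1.])
    return T[:3,3],T[:3,:3]@d
def at_z(s,uv,z):
    o,d=ray(s,uv); return o+d*(z-o[2])/d[2]
def at_depth(s,uv):
    o,d=ray(s,uv); r=s['range_z'][int(round(uv[1])),int(round(uv[0]))]; return o+d*r
E
python3 - <<'E'
from h import *
np.set_printoptions(precision=1,suppress=True)
st=get_state();print(st['time'],st['tcp_pos'],st['tcp_rot'],st['width'],pinch_z)
Z=dict(valve_grip=99,plunger_grip=104,pointer_tip=62.5,mark_tip=62.5,station=0,red_cup=0,white_cup=0,timer=0)
for c in ('side','top'):
    s=snapshot(c);save(s,c+'1.png');print(c,s['T'][:3,3],s['T'][:3,2], [k for k in s])
    for q in Z:
        for r in place_of(s,q)[:2]: print(q,round(r['score'],2),r['uv'],at_z(s,r['uv'],Z[q]),at_depth(s,r['uv']))
print(get_state()['time'])
E
```

```text
pics
0.0 [ 225.8 -528.3  230.4] [-3.1 -0.6  0. ] 85.52872965464165 18.700000000000003
side [ 580.3 -972.8  578.9] [ 0.  -0.9  0.4] ['color', 'range_z', 'intrinsics', 'T', 'shot']
valve_grip 0.61 [308.6, 209.0] [514.5 120.   99. ] [514.8 115.5 101. ]
plunger_grip 0.7 [293.4, 253.5] [500.9 -75.6 104. ] [502.1 -88.6 110.9]
pointer_tip 0.69 [263.6, 273.6] [449.6 -72.4  62.5] [449.6 -72.8  62.7]
mark_tip 0.42 [259.5, 289.3] [ 449.3 -123.7   62.5] [442.3 -78.1  34.8]
station 0.73 [300.3, 270.3] [502.3  52.8   0. ] [513.3 -92.   81.7]
red_cup 0.62 [348.7, 317.6] [ 595.1 -104.8    0. ] [ 594.6 -134.    19.5]
white_cup 0.91 [288.1, 230.9] [463.6 225.    0. ] [465.8 202.1  11.1]
timer 0.55 [353.4, 295.2] [603.5 -32.8   0. ] [ 601.2 -125.    56.8]
top [471.4  13.3 921.8] [-0.1 -0.   1. ] ['color', 'range_z', 'intrinsics', 'T', 'shot']
valve_grip 0.74 [266.0, 261.5] [511.9 116.7  99. ] [511.2 115.1 112.4]
plunger_grip 0.77 [385.6, 264.4] [510. -82. 104.] [509.2 -79.9 121.9]
pointer_tip 0.77 [382.0, 301.1] [448.5 -81.   62.5] [448.4 -81.3  59.8]
mark_tip 0.45 [408.0, 304.8] [ 442.9 -125.8   62.5] [ 443.  -125.3   65.6]
station 0.93 [312.4, 273.4] [495.9  42.    0. ] [494.7  40.5  47.1]
red_cup 0.95 [395.8, 221.7] [ 595.4 -112.8    0. ] [ 587.5 -104.8   58.5]
red_cup 0.28 [217.6, 288.4] [465.1 218.1   0. ] [465.5 205.   58.9]
white_cup 0.86 [219.6, 284.2] [473.  214.7   0. ] [472.9 202.3  56.8]
timer 0.7 [357.5, 214.5] [608.  -40.8   0. ] [605.  -39.6  20.3]
0.9
```

```bash
python3 - <<'E'
import cv2
a=cv2.imread('pics/top1.png');b=cv2.imread('pics/side1.png')
cv2.imwrite('pics/topc.png',cv2.resize(a[190:340,190:440],None,fx=3.2,fy=3.2,interpolation=cv2.INTER_CUBIC))
cv2.imwrite('pics/sidec.png',cv2.resize(b[170:350,200:440],None,fx=3.2,fy=3.2,interpolation=cv2.INTER_CUBIC))
E
```

```text
(no output)
```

View pics/topc.png

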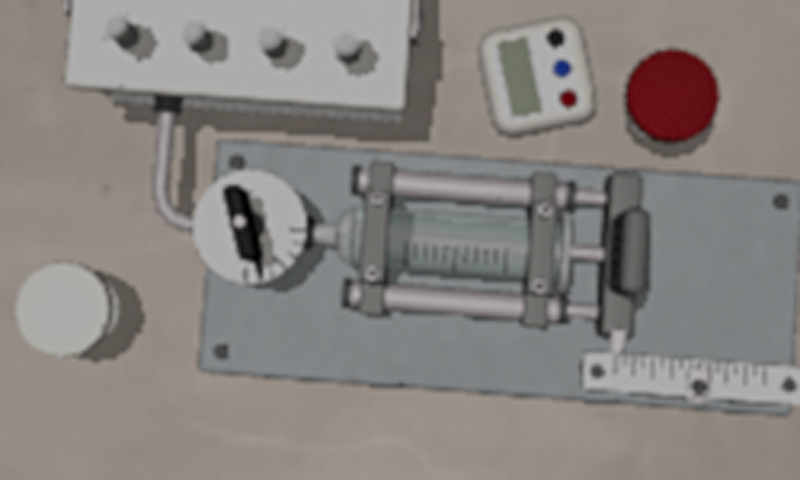

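View pics/sidec.png

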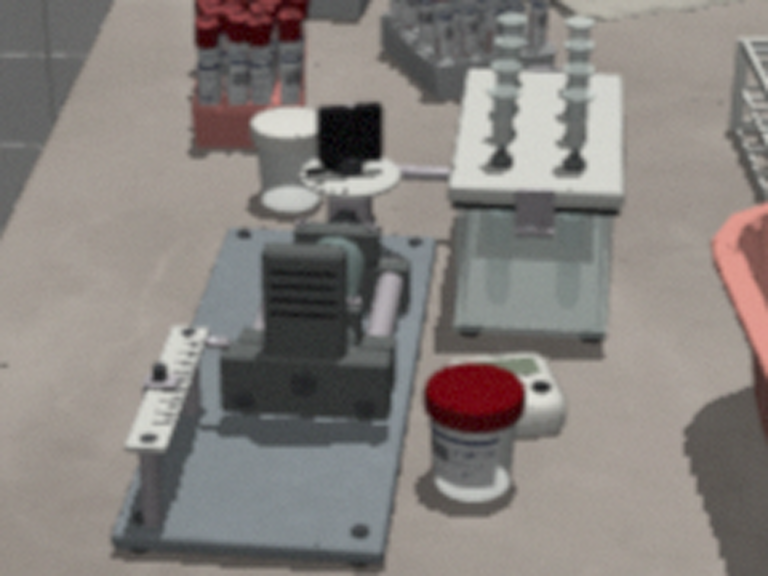

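View pics/top1.png

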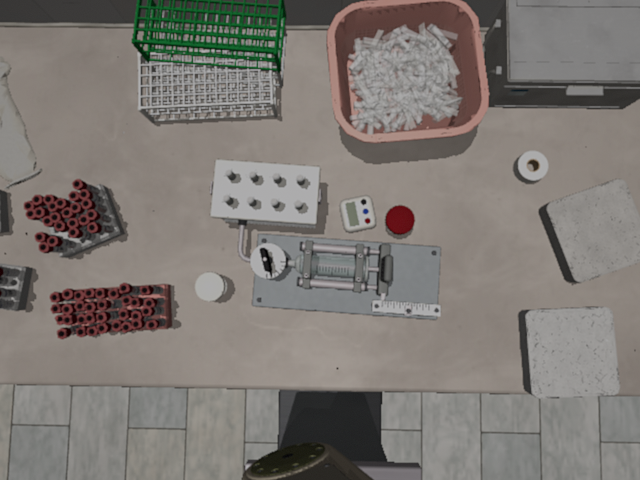

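```bash
cat >> h.py <<'E'
def cloud(s):
    K=s['intrinsics'];T=s['T'];v,u=np.mgrid[0:480,0:640];r=s['range_z']
    P=np.stack([(u-K[0,2])/K[0,0]*r,-(v-K[1,2])/K[1,1]*r,-r],-1)
    W=P@T[:3,:3].T+T[:3,3]; W[r==0]=np.nan
    return W
E
python3 - <<'E'
from h import *
np.set_printoptions(precision=2,suppress=True)
s=snapshot('top');W=cloud(s);np.save('W.npy',W);np.save('C.npy',s['color']);np.savez('cam.npz',K=s['intrinsics'],T=s['T'])
C=s['color'].astype(int)
def pca(m,n):
    p=W[m][:,:2];c=p.mean(0);w,v=np.linalg.eigh(np.cov((p-c).T))
    r=cv2.minAreaRect(p.astype(np.float32))
    print(n,m.sum(),c,np.sqrt(w*12),v[:,1],np.degrees(np.arctan2(v[1,1],v[0,1])),'rect',r,'z',np.median(W[m][:,2]))
x,y,z=W[...,0],W[...,1],W[...,2]
near=lambda a,b,r:(np.hypot(x-a,y-b)<r)
pca(near(512,116,32)&(z>95),'handle')
pca(near(510,-81,35)&(z>112),'grip')
pca(near(595,-110,40)&(z>50),'red');pca(near(472,212,40)&(z>50),'white')
o=outline_of(s,'station');print(len(o),o[0]['score'])
m=(C[...,2]-C[...,0]>4)&(abs(x-500)<90)&(y<150)&(y>-190)&(z<25)
pca(m,'plate')
cv2.imwrite('pics/m.png',m*255)
o=outline_of(s,'station')[0]['pixels']
b=(z>130)&(z<165)&(x>560)&(x<700)&(y>20)&(y<220);pca(b,'box')
E
```

```text
handle 169 [516.14 118.  ] [10.59 39.84] [-0.96 -0.28] -163.96619944252518 rect ((516.2300415039062, 118.87896728515625), (40.03691482543945, 10.406270980834961), 14.888810157775879) z 112.17187058090587
grip 228 [504.53 -83.13] [13.95 42.2 ] [-1.    0.06] 176.51219488243518 rect ((505.149658203125, -83.67338562011719), (14.277353286743164, 42.7493782043457), 86.74964141845703) z 119.66311511231663
red 679 [ 592.7  -110.77] [44.98 45.23] [-1.    0.06] 176.45584258080328 rect ((592.82763671875, -111.65885925292969), (51.64037322998047, 50.00349807739258), 89.82778930664062) z 57.24014776197896
white 699 [469.86 220.37] [44.87 45.5 ] [0.29 0.96] 73.38867708980095 rect ((469.6716003417969, 220.76502990722656), (50.9156379699707, 50.92373275756836), 77.1927719116211) z 57.35675036970122
1 0.95
plate 3230 [484.9 -27.7] [145.19 362.84] [-0.05  1.  ] 92.91429523177668 rect ((492.04058837890625, -20.903823852539062), (336.056884765625, 131.21292114257812), 86.76424407958984) z 12.788203950332672
box 879 [631.59 122.8 ] [ 74.51 152.9 ] [0.06 1.  ] 86.3702317210263 rect ((631.6405639648438, 122.21054077148438), (134.98187255859375, 60.481204986572266), 86.89488983154297) z 146.7891827281909[ WARN:0@4.603] global loadsave.cpp:1063 imwrite_ Unsupported depth image for selected encoder is fallbacked to CV_8U.
```

View pics/m.png

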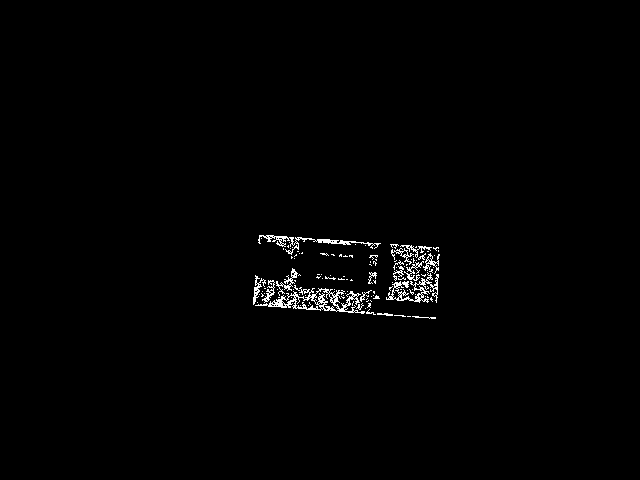

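```bash
cat >> h.py <<'E'
from scipy.spatial.transform import Rotation as Ro
YAW=-3.3
def att(deg): return (Ro.from_euler('z',deg,degrees=True)*Ro.from_euler('x',180,degrees=True)).as_rotvec()
def S():
    st=get_state();R=Ro.from_rotvec(st['tcp_rot']).as_matrix()
    print('t',round(st['time'],2),st['tcp_pos'],'a',np.degrees(np.arctan2(R[1,0],R[0,0])),'w',st['width'],'F',st['wrist_force'],'M',st['moment'])
E
python3 - <<'E'
from h import *
np.set_printoptions(precision=2,suppress=True)
v=[515.5,118.3]
for a in (16,42,196,222,-3.3): print(a,inverse_kinematics(v+[150],att(a)))
gripper_to(45,40)
move_pose(v+[190],att(16.));S()
servo_line(v+[84],stop_force=10);S()
s=snapshot('side');save(s,'side2.png');s=snapshot('top');save(s,'top2.png')
a=cv2.imread('pics/side2.png');b=cv2.imread('pics/top2.png')
cv2.imwrite('pics/c2.png',np.vstack([cv2.resize(a[150:250,240:380],None,fx=4,fy=3,interpolation=cv2.INTER_CUBIC),cv2.resize(b[210:310,200:340],None,fx=4,fy=3,interpolation=cv2.INTER_CUBIC)]))
E
```

```text
16 [ 0.07  0.26 -0.22  1.08  0.    2.94]
42 [ 0.07  0.26 -0.22  1.08  0.    2.48]
196 [ 0.07  0.26 -0.22  1.08  0.   -0.21]
222 [ 0.07  0.26 -0.22  1.08  0.   -0.66]
-3.3 [ 0.07  0.26 -0.22  1.08  0.   -3.01]
t 4.04 [515.83 117.56 190.03] a 15.932457764674364 w 44.70058573123533 F [-0.54 -0.29 -0.81] M [ 0.03  0.08 -0.03]
t 4.9 [516.18 118.19  84.71] a 15.983080426244365 w 45.24077262242566 F [ 0.87 -0.96  0.62] M [ 0.08 -0.04  0.01]
```

View pics/c2.png

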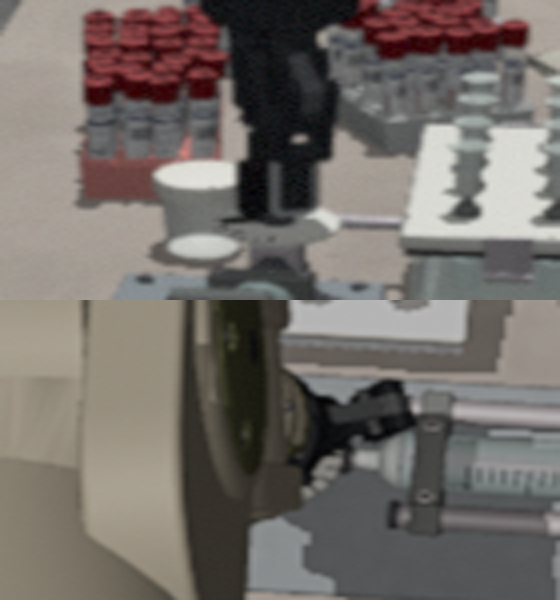

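The side view shows the fingers straddling the blade just above the dial (near pixel 308, 218), and descending met no contact. I'll grip and turn it.

```bash
python3 - <<'E'
from h import *
np.set_printoptions(precision=2,suppress=True)
gripper_to(0,40);S()
p=get_state()['tcp_pos']
for a in (25,34,41.7):
    servo_line(p,attitude=att(a),max_speed=100);S()
wait(.2);S()
gripper_to(45);S()
servo_line([p[0],p[1],190]);
move_pose([505,-83.3,190],att(YAW+180));S()
s=snapshot('top');W=cloud(s);save(s,'top3.png')
x,y,z=W[...,0],W[...,1],W[...,2]
m=(np.hypot(x-515,y-118)<32)&(z>95)&(z<120)
p=W[m][:,:2];c=p.mean(0);w,v=np.linalg.eigh(np.cov((p-c).T))
print(m.sum(),c,np.sqrt(12*w),np.degrees(np.arctan2(v[1,1],v[0,1])),cv2.minAreaRect(p.astype(np.float32)))
s=snapshot('side');save(s,'side3.png')
b=cv2.imread('pics/top3.png')
cv2.imwrite('pics/c3.png',cv2.resize(b[220:300,220:320],None,fx=7,fy=7,interpolation=cv2.INTER_CUBIC))
E
```

```text
t 5.41 [515.66 119.2   84.72] a 16.035488900235812 w 9.349074541992213 F [-1.87  4.16  5.65] M [ 0.82  0.36 -0.04]
t 5.72 [515.6  119.42  84.76] a 24.858450458124207 w 9.010595586652725 F [-0.29  2.46  1.38] M [0.47 0.15 0.07]
t 6.03 [515.55 119.53  84.76] a 33.76412298290946 w 9.229126034193705 F [-0.7   3.68  2.07] M [0.77 0.2  0.08]
t 6.31 [515.49 119.64  84.77] a 41.40212418578091 w 9.15831469150973 F [-2.17  4.57  2.79] M [1.03 0.34 0.01]
t 6.51 [515.45 119.64  84.76] a 41.383104207239356 w 9.397861130356311 F [-1.95  4.83  3.84] M [0.92 0.33 0.11]
t 6.94 [515.77 118.89  84.65] a 41.62784368340259 w 45.01252321590812 F [-0.62 -0.98  0.42] M [ 0.03 -0.03 -0.01]
t 10.13 [504.95 -83.14 189.87] a 176.69356817707558 w 45.18477109723206 F [-0.24 -0.08 -0.09] M [-0.01  0.01 -0.  ]
158 [515.8  117.91] [10.4 40. ] -138.74469059052976 ((516.09228515625, 118.52583312988281), (39.2956657409668, 10.170428276062012), 40.586936950683594)
```

View pics/c3.png

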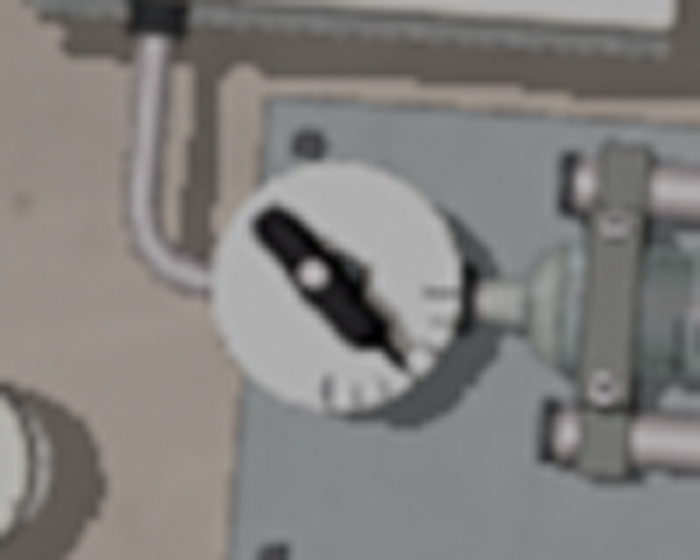

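View pics/side3.png

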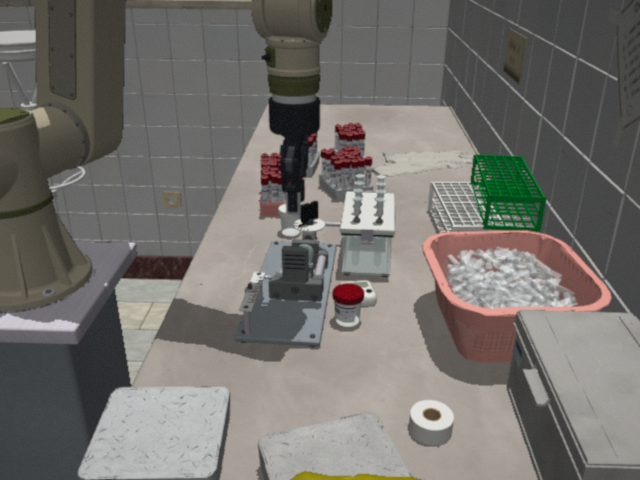

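```bash
python3 - <<'E'
from h import *
np.set_printoptions(precision=2,suppress=True)
servo_line([505,-83.3,86],stop_force=10);S()
gripper_to(0,70);S()
for c in('top','side'):
    s=snapshot(c);save(s,c+'4.png')
    for q in('pointer_tip','mark_tip'):
        for r in place_of(s,q)[:2]: print(c,q,round(r['score'],2),r['uv'],at_z(s,r['uv'],62.5))
a=cv2.imread('pics/side4.png');b=cv2.imread('pics/top4.png');b1=cv2.imread('pics/top1.png')
f=lambda i:cv2.resize(i,(800,300),interpolation=cv2.INTER_CUBIC)
cv2.imwrite('pics/c4.png',np.vstack([f(b1[285:325,365:445+27]),f(b[285:325,365:445+27])]))
cv2.imwrite('pics/c4s.png',cv2.resize(a[230:330,230:330],(600,600),interpolation=cv2.INTER_CUBIC))
E
```

```text
t 11.07 [505.58 -83.47  86.69] a 176.70461105976523 w 45.16886628302904 F [-0.8  -0.24 -0.84] M [-0.03  0.01  0.02]
t 11.46 [505.79 -83.77  87.15] a 176.6938008533614 w 13.039512077893225 F [-0.55 -1.35  5.75] M [-0.13  0.23  0.07]
side pointer_tip 0.68 [260.9, 274.9] [445.59 -77.04  62.5 ]
side mark_tip 0.47 [256.4, 288.6] [ 444.03 -121.73   62.5 ]
```

View pics/c4.png

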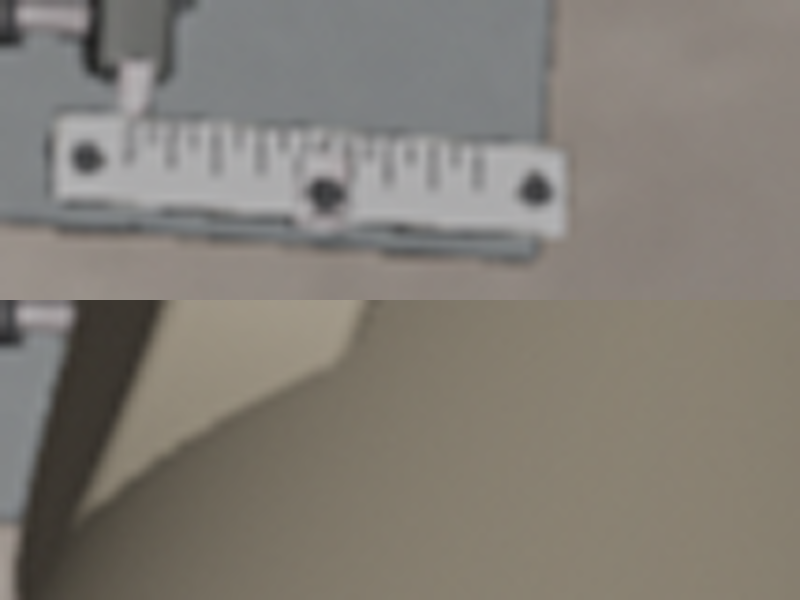

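View pics/c4s.png

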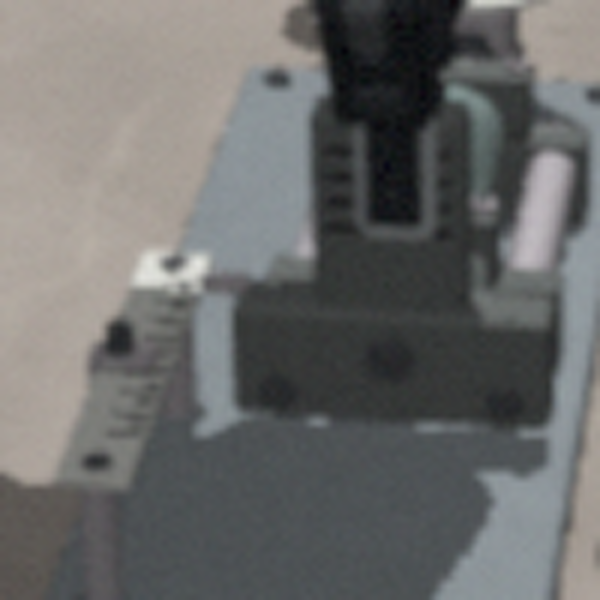

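```bash
python3 - <<'E'
import cv2,numpy as np
b=cv2.imread('pics/top1.png');c=cv2.imread('pics/top3.png')
f=lambda i:cv2.resize(i[292:318,376:416],(800,290*2-60),interpolation=cv2.INTER_NEAREST)
i=f(b)
i=cv2.normalize(i,None,0,255,cv2.NORM_MINMAX)
cv2.imwrite('pics/c5.png',i)
a=cv2.imread('pics/side1.png');cv2.imwrite('pics/c5s.png',cv2.resize(a[262:312,235:285],(600,600),interpolation=cv2.INTER_CUBIC))
E
```

```text
(no output)
```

View pics/c5.png

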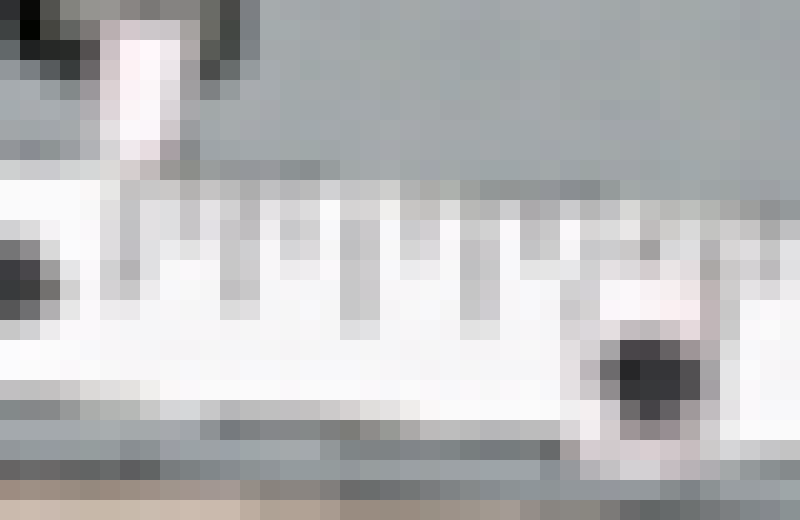

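View pics/c5s.png

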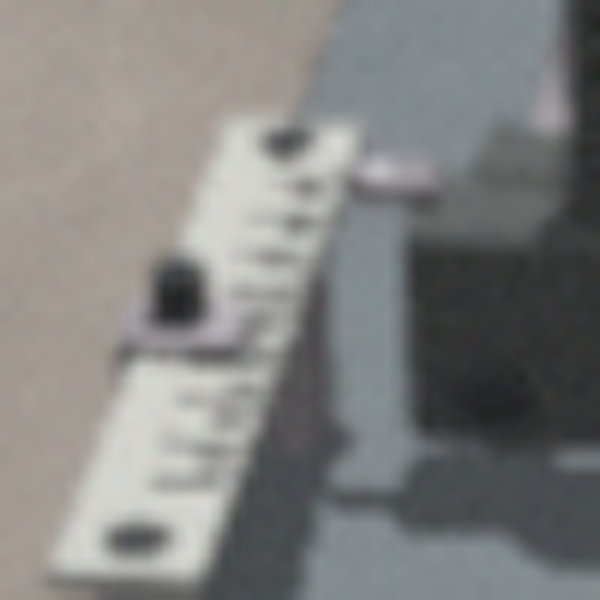

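```bash
python3 - <<'E'
from h import *
np.set_printoptions(precision=2,suppress=True)
gripper_to(45);p=get_state()['tcp_pos'];servo_line([p[0],p[1],190]);
move_pose([380,200,260],att(180));S()
u=np.array([np.sin(np.radians(YAW)),-np.cos(np.radians(YAW))])  # station -y
acc={'top':[],'side':[]}; D={'top':[],'side':[]}
for i in range(16):
  for c in('top','side'):
    s=snapshot(c);acc[c].append(s['color'].astype(float))
    if i<12:
      g={}
      for q in('pointer_tip','mark_tip'):
        r=place_of(s,q)
        if r and r[0]['score']>.2:g[q]=at_z(s,r[0]['uv'],62.5)[:2]
      if len(g)==2:D[c].append(np.r_[(g['mark_tip']-g['pointer_tip'])@u,g['pointer_tip'],g['mark_tip']])
    np.savez(f'avg_{c}.npz',C=np.mean(acc[c],0),K=s['intrinsics'],T=s['T'])
for c in D: d=np.array(D[c]);print(c,len(d),d[:,0],np.median(d,0),d.mean(0))
S()
z=np.load('avg_top.npz')['C'];i=cv2.cvtColor(z.astype(np.uint8),cv2.COLOR_RGB2BGR)
i=cv2.resize(i[292:318,376:416],(800,520),interpolation=cv2.INTER_CUBIC)
cv2.imwrite('pics/c6.png',cv2.normalize(i,None,0,255,cv2.NORM_MINMAX))
z=np.load('avg_side.npz')['C'];i=cv2.cvtColor(z.astype(np.uint8),cv2.COLOR_RGB2BGR)
cv2.imwrite('pics/c6s.png',cv2.resize(i[265:305,240:280],(600,600),interpolation=cv2.INTER_CUBIC))
E
```

```text
t 14.22 [380.39 199.52 259.5 ] a 179.96101529953228 w 45.34170554328112 F [-0.13 -0.3  -0.07] M [0.02 0.02 0.03]
top 10 [45.32 46.26 54.71 47.73 55.04 55.27 59.19 46.81 46.92 45.77] [  47.32  448.65  -78.99  443.5  -128.78] [  50.3   449.46  -78.63  443.4  -128.66]
side 11 [  49.28   59.2    43.22   43.02   41.06 -162.74   47.66   43.78   47.46
   47.69   45.95] [  45.95  449.03  -80.25  448.07 -127.87] [  27.78  448.91  -80.32  450.17 -108.22]
t 18.22 [379.99 200.01 259.98] a -179.99888217512688 w 44.90340634415188 F [0.11 0.42 0.25] M [0.04 0.04 0.01]
```

View pics/c6.png

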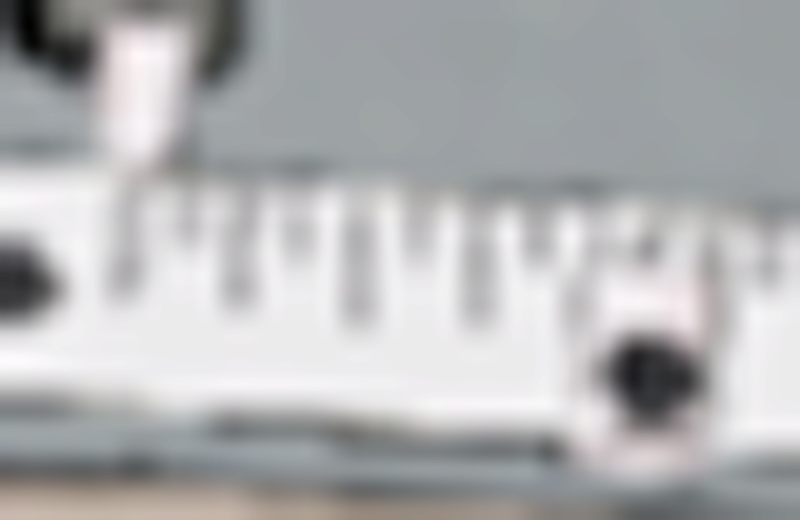

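View pics/c6s.png

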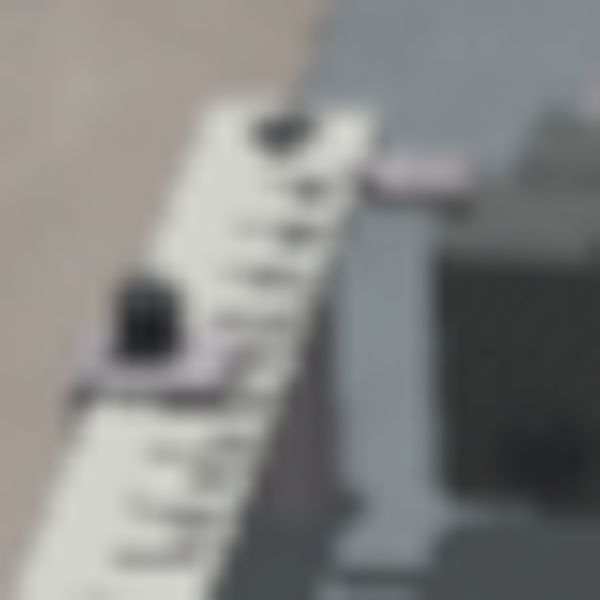

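```bash
cat >> h.py <<'E'
ORG=np.array([449.,-78.])  # near pointer tip
def rectify(C,K,T,x0=-25,x1=25,l0=-10,l1=70,sc=10,z=62.5):
    # image: col = distance along station -y from ORG, row = -(station x) 
    t=np.radians(YAW);ex=np.array([np.cos(t),np.sin(t)]);l=np.array([np.sin(t),-np.cos(t)])
    src=[];dst=[]
    for L in(l0,l1):
        for X in(x0,x1):
            w=np.r_[ORG+L*l+X*ex,z];c=T[:3,:3].T@(w-T[:3,3])
            src.append([K[0,0]*c[0]/-c[2]+K[0,2],K[1,1]*-c[1]/-c[2]+K[1,2]]);dst.append([(L-l0)*sc,(x1-X)*sc])
    H=cv2.getPerspectiveTransform(np.float32(src),np.float32(dst))
    return cv2.warpPerspective(cv2.cvtColor(C.astype(np.uint8),cv2.COLOR_RGB2BGR),H,(int((l1-l0)*sc),int((x1-x0)*sc)),flags=cv2.INTER_CUBIC)
E
python3 - <<'E'
from h import *
for c in('top','side'):
    d=np.load(f'avg_{c}.npz');i=rectify(d['C'],d['K'],d['T'])
    i=cv2.normalize(i,None,0,255,cv2.NORM_MINMAX)
    for k in range(0,800,100): cv2.line(i,(k,0),(k,20),(0,0,255),1)
    cv2.imwrite(f'pics/r_{c}.png',i)
E
```

```text
(no output)
```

View pics/r_top.png

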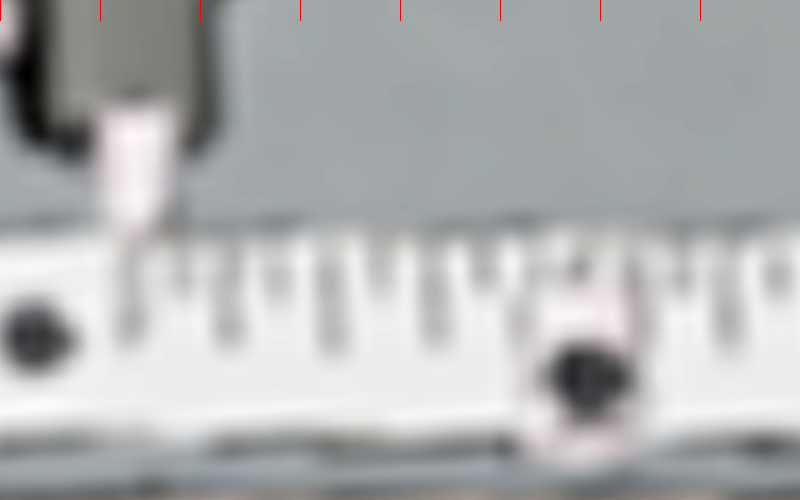

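View pics/r_side.png

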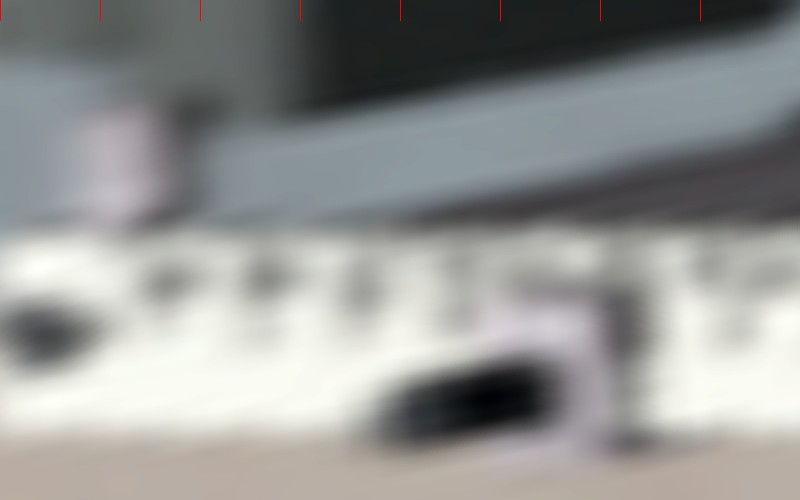

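```bash
python3 - <<'E'
from h import *
np.set_printoptions(precision=2,suppress=True)
move_pose([505,-83.5,190],att(YAW+180));servo_line([505,-83.5,86],stop_force=10)
gripper_to(0,80);wait(.2);S()
p=np.array(get_state()['tcp_pos']);np.save('home.npy',p)
u=np.array([np.sin(np.radians(YAW)),-np.cos(np.radians(YAW)),0])
servo_line(p+44.4*u,max_speed=40);wait(.3);S()
q=np.array(get_state()['tcp_pos']);print('pulled',(q-p)@u,q-p)
acc=[]
for i in range(12):
    s=snapshot('side');acc.append(s['color'].astype(float))
C=np.mean(acc,0);save(s,'side7.png')
d=dict(C=C,K=s['intrinsics'],T=s['T']);np.savez('avg_side7.npz',**d)
i=rectify(C,d['K'],d['T']);cv2.imwrite('pics/r7.png',cv2.normalize(i,None,0,255,cv2.NORM_MINMAX))
i=cv2.cvtColor(C.astype(np.uint8),cv2.COLOR_RGB2BGR)
cv2.imwrite('pics/c7s.png',cv2.resize(i[265:305,235:285],(750,600),interpolation=cv2.INTER_CUBIC))
S()
E
```

```text
t 20.85 [505.76 -83.8   87.13] a 176.69796526024402 w 12.832037773716658 F [-0.98  1.11  6.71] M [0.07 0.13 0.04]
t 22.42 [ 503.33 -125.8    87.18] a 176.77920606209952 w 12.789620882220062 F [0.64 8.97 1.22] M [ 1.37 -0.32 -0.14]
pulled 42.067519841082316 [ -2.43 -42.     0.05]
t 23.02 [ 503.36 -125.77   87.19] a 176.78365873113955 w 12.984593766925812 F [0.82 8.69 0.18] M [ 1.42 -0.26 -0.1 ]
```

View pics/c7s.png

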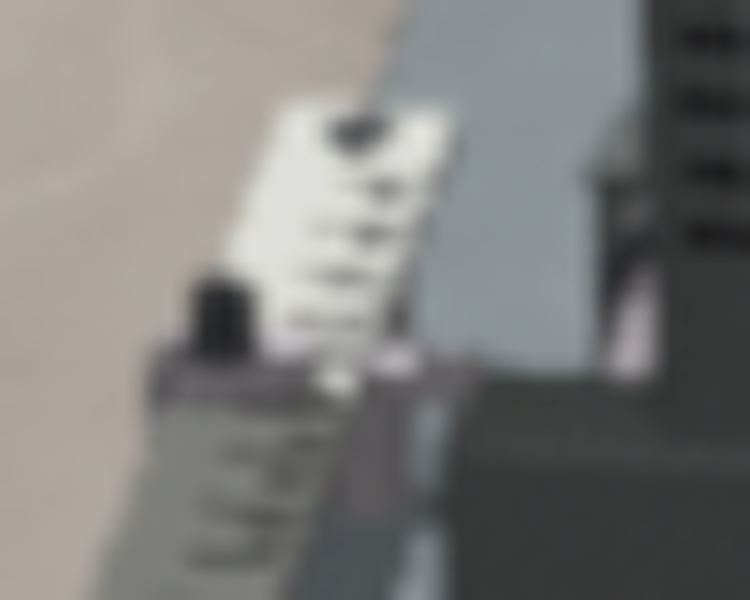

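View pics/r7.png

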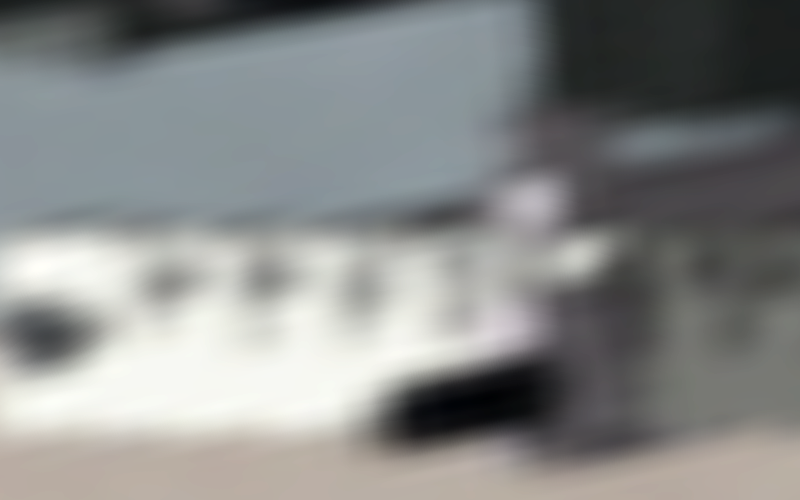

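View pics/side7.png

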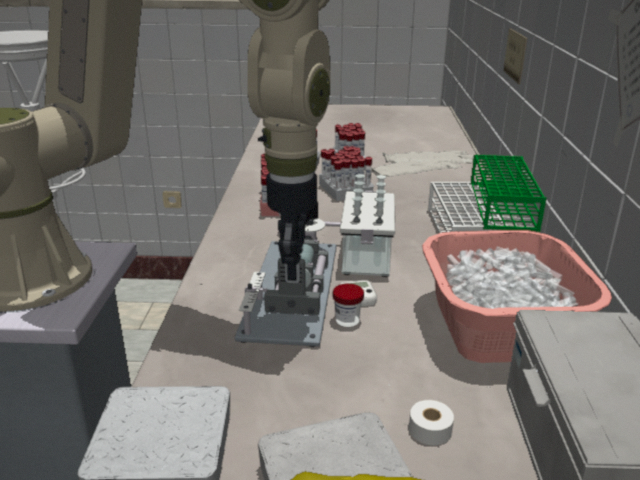

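```bash
python3 - <<'E'
from h import *
np.set_printoptions(precision=2,suppress=True)
p=np.load('home.npy');u=np.array([np.sin(np.radians(YAW)),-np.cos(np.radians(YAW)),0])
servo_line(p+46.8*u,max_speed=20);wait(.4);S()
q=np.array(get_state()['tcp_pos']);print('pulled',(q-p)@u)
acc=[];G={'pointer_tip':[],'mark_tip':[]}
for i in range(12):
    s=snapshot('side');acc.append(s['color'].astype(float))
    if i<8:
      for k in G:
        r=place_of(s,k)
        if r: G[k].append(np.r_[r[0]['score'],r[0]['uv'],(at_z(s,r[0]['uv'],62.5)-p)@u])
for k in G: print(k,np.array(G[k]))
C=np.mean(acc,0);save(s,'side8.png')
i=rectify(C,s['intrinsics'],s['T'],l0=25,l1=65,sc=20,x0=-20,x1=15);cv2.imwrite('pics/r8.png',cv2.normalize(i,None,0,255,cv2.NORM_MINMAX))
i=cv2.cvtColor(C.astype(np.uint8),cv2.COLOR_RGB2BGR)
cv2.imwrite('pics/c8s.png',cv2.resize(i[278:298,245:275],(750,500),interpolation=cv2.INTER_CUBIC))
d=np.load('avg_side.npz')
i=rectify(d['C'],d['K'],d['T'],l0=25,l1=65,sc=20,x0=-20,x1=15);cv2.imwrite('pics/r8b.png',cv2.normalize(i,None,0,255,cv2.NORM_MINMAX))
i=rectify(d['C'],d['K'],d['T'],l0=25-44.4,l1=65-44.4,sc=20,x0=-20,x1=15);cv2.imwrite('pics/r8c.png',cv2.normalize(i,None,0,255,cv2.NORM_MINMAX))
S()
E
```

```text
t 23.68 [ 503.21 -128.09   87.19] a 176.78861375233922 w 13.474761005912153 F [0.95 8.98 3.04] M [ 1.49 -0.28 -0.06]
pulled 44.36421180950438
pointer_tip [[  0.96 257.2  290.9   48.32]
 [  0.83 257.6  289.9   45.2 ]
 [  0.73 257.7  290.7   47.63]
 [  0.88 257.4  291.6   50.41]
 [  0.86 256.1  291.9   51.54]
 [  0.76 257.5  293.1   54.92]
 [  0.73 255.1  288.    39.79]
 [  0.82 256.6  289.4   43.85]]
mark_tip [[  0.51 258.3  287.4   37.38]
 [  0.47 258.8  289.4   43.47]
 [  0.58 258.9  290.    45.29]
 [  0.5  258.4  287.4   37.36]
 [  0.53 257.6  288.9   42.14]
 [  0.38 257.7  288.4   40.58]
 [  0.56 256.1  289.8   45.16]]
t 25.08 [ 503.22 -128.09   87.19] a 176.78915391883314 w 12.890956665637022 F [1.81 8.57 2.48] M [ 1.44 -0.32 -0.01]
```

View pics/c8s.png

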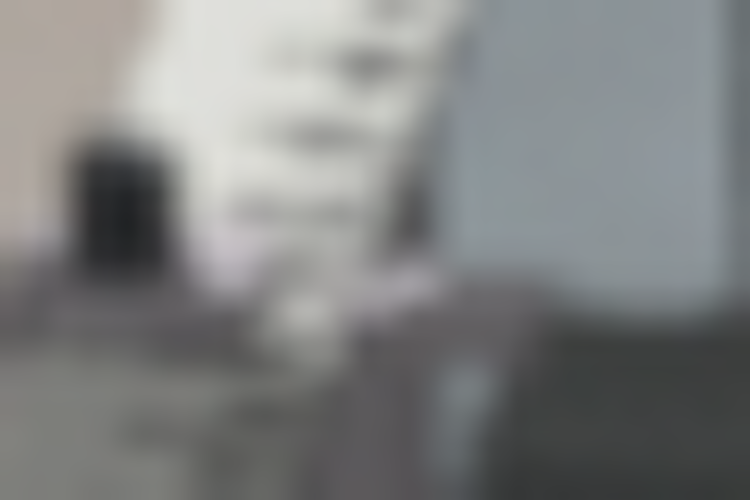

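View pics/r8.png

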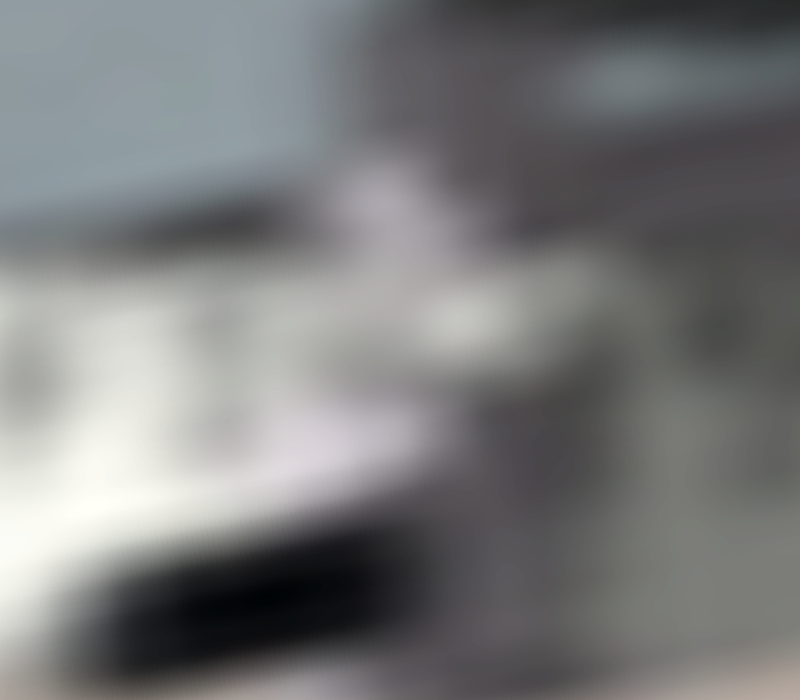

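View pics/r8b.png

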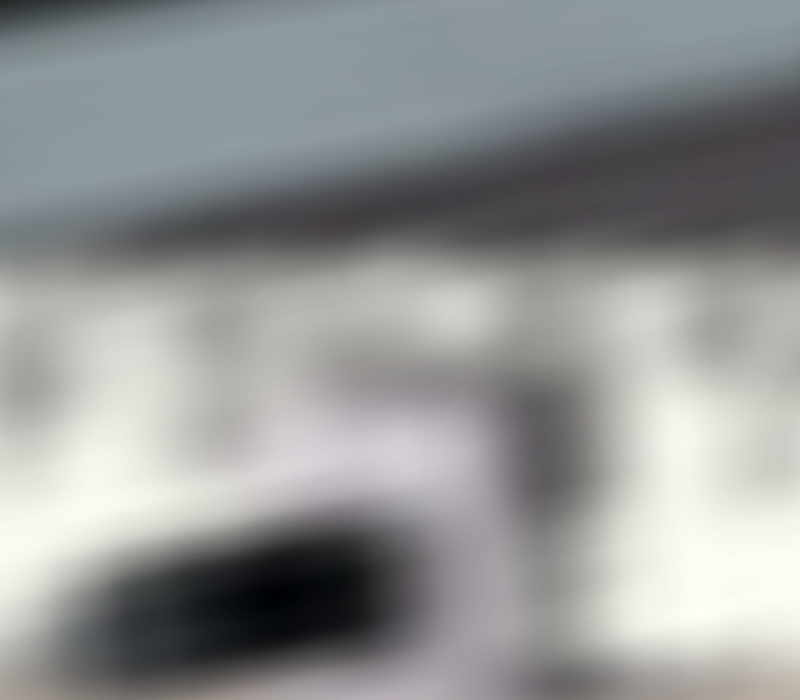

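View pics/r8c.png

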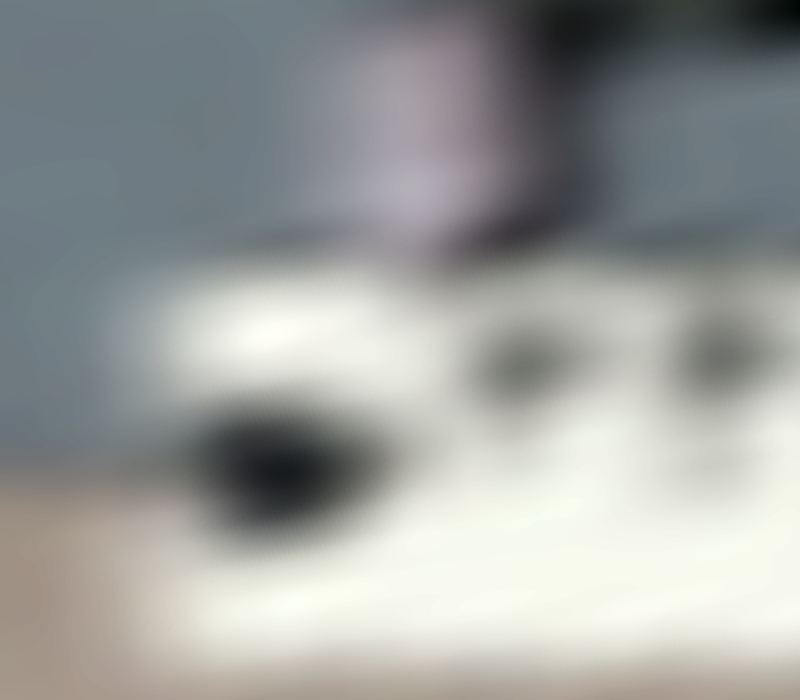

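```bash
python3 - <<'E'
from h import *
np.set_printoptions(precision=2,suppress=True)
S();job_done();S()
E
```

```text
t 25.08 [ 503.22 -128.09   87.19] a 176.78915391883314 w 12.890956665637022 F [1.81 8.57 2.48] M [ 1.44 -0.32 -0.01]
the job is handed in; nothing more can be done
the job is handed in; nothing more can be done
```

I turned the stopcock from about 19° to half open, then pulled the plunger out to the set mark. I handed the job in at 25.1 s with the gripper still holding the plunger.

- **Valve:** after I let go, the blade measured 44 to 45° in the station frame, and its nose was on the 45° tick. I didn't measure the valve again after the pull, but nothing touched it from then on.
- **Plunger:** the arm gave slightly under the spring, so the first pull stopped at 42.1 mm. I corrected it to 44.4 mm by the arm's readout, with about 9 N of spring force on it and no sign of slipping in the grip.
- **Set mark distance:** I estimated this at about 44.4 mm (give or take 0.5 mm) from averaged top and side pictures taken with the plunger at home. In the last side picture the pointer and mark looked level to within about 0.7 mm.
- **Check that disagreed:** the network's tip positions in the side view scattered by several mm: pointer 40 to 55 mm, mark 37 to 45 mm. I relied on the averaged pictures and the arm's readout instead. The arm blocked the top camera during the pull, so I couldn't check from there.
- **Cups, timer and set mark:** I did not touch any of these.

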